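# Separator and second layer on a skid of salvaged cover plates

### The arm

A 6-joint arm with a two-finger parallel gripper is mounted at the origin on the work surface. World frame = base frame: x ahead of the robot, y to its left, z up, the work surface at z = 0. Lengths are in mm, angles in rad, forces in N, time in s.
With the tool pointing down it reaches from about 425 to 950 mm from the base axis. Payload 3.5 kg.
Tool frame: the origin (TCP) lies between the finger pads; the fingertips stand 22 mm ahead of it and the grasp point (between the pads) lies 3 mm ahead of it (tip_reach is the distance from the TCP to the fingertips, in mm); z points along the fingers, y is the direction in which the jaws open and shut (so a half turn about z gives the same grasp; the last joint's range is limited). The gripper opens to 85 mm and grips with 20 to 120 N. Pads are 22 mm wide; open, the fingers measure 114 mm over their backs; the gripper's body (76 mm by 85 mm) begins 54 mm behind the grasp point. The pads swing forward as they close: fully open they stand 13 mm farther back than shut.
Start: joints at [-1.467, 0.286, 1.577, -0, 1.279, -0.15], TCP at [169.506, -653.356, 217.125] pointing down, gripper open.
Joint ranges: [-2.77, 2.77], [-0.9, 2.22], [0.21, 2.48], [-1.53, 4.67], [0.24, 2.81], [-2.84, 2.84]. Speed limits (rad/s): [2.79, 2.79, 3.14, 3.14, 3.14, 3.14].

### API

Orientations are given as a rotation vector (axis times angle).
In Python, from bench import * gives the robot as it stands.
- The arm moves only by the shell command python3 -m inch 'ROWS' [OPENING] [FORCE]. ROWS is JSON, one flat list of numbers, 6 for each row, row after row: the shift along the tool's x, y, z normalised to -1 to 1, where 1 is 0.5 m, then the turn, a rotation vector about the tool's x, y, z normalised to -1 to 1, where 1 is 90 degrees. In form: [dx, dy, dz, wx, wy, wz, dx, dy, dz, wx, wy, wz, ...]. A call has 1 to 5 rows; each row is the pose to reach, as a shift and turn from the pose commanded when the call began, along the tool's axes at that moment; what a row does not reach only later rows make up. A row lasts 1/12 s, in which the tool goes at most 41.7 mm and 7.16 degrees, less where a joint would pass 70% of its speed; a pose out of reach is approached as far as the arm can. A call with a number of a shift or a turn outside -1 to 1 is refused whole. A call with a gripper value outside its range is refused whole. OPENING is the closure, from -1 (fully open) to 1 (shut), so that 0 is half open, set as the call begins (- or left out, the last holds). The fingers move at their own pace and stop on an object; FORCE is the grip in N (left out, the last holds). Time passes only in rows, so rows that repeat a pose let the fingers close. It gives the time, the measured TCP pose, the force and the opening at its end, in the units of the state.
- read_state(): the state, without advancing time (a new reading comes with each control period).
- capture(name): name is "side" or "top"; returns a dict with "color" (400x640x3 uint8, blue, green, red), "depth" (400x640 float32, mm along the optical axis (not along the pixel's ray), 0 where there is no reading), "K" (3x3 intrinsics, pixels), "R" (3x3) and "t" (3): a world point X has camera coordinates R X + t. Camera axes: x right, y down, z forward; pixel columns grow to the right and rows downward; lengths in mm; the calibration is good to about 2 mm. A picture is of the moment at which its call begins.
- job_done(): hands the job in, once; it reports no verdict.
Trained networks look in a picture, given as the dict that the camera call returned (one of the last four; its "shot" number tells which), for a name from the list of things; names that differ only in an ending like _2 or _b are one class to them, and where a whole thing is asked for, a point or a joint stands for the part that bears it (a point fixed in the world has none). Each returns a list of dicts, best first, with "p" (0 to 1); they miss things now and then, are a little off and sometimes report something else, mostly with a low value. They report only what shows in the picture. A call takes as long as a camera call. They do not tell look-alikes from the thing itself.
- search_frame(target, picture): "pixel" ([column, row] in pixels, amid what is visible of it).
- tip_of(target, picture): "pixel" ([column, row] in pixels: a listed point, or the origin of a listed thing).
The state is a dict: "time": time; "q": joint angles; "qd": joint speeds; "effort": joint torques, N m; "eef_pos": TCP position; "orientation": TCP orientation; "ft_force": force on the tool from outside, world axes, zero at the start; "wrist_torque": the same for the moment, N m; "width": finger opening in mm.
Only numpy, scipy, OpenCV 4.12 (cv2) and the standard library are available. Lean on these libraries where they do the work, as an engineer would, in place of code of your own. Each camera call takes 0.05 s, during which the arm holds its last target. There are 200 camera calls.

### The job

On the wooden skid lies one orange cover plate. Lay the pale plywood separator sheet flat on top of it, centred and lined up with it, then set the other orange cover plate, right side up, on the sheet, centred over the first and pointing the same way. Lower it gently rather than dropping it, don't push the bottom plate out of place, and leave the blue cover where it is.

Things in the scene. Friction and masses are not known exactly. Their poses are not given: they have to be found in the camera images.
- separator: Rigid pale plywood separator sheet, 150 mm long (x), 62 mm wide (y), 6 mm thick, 50 g; origin at the centre of its underside. It lies centred (within 3 mm) and lengthwise on a fixed dark wooden block 120 mm long, 34 mm wide and 30 mm high, so that its long edges overhang the block by about 14 mm each. Nothing is attached to it.
- stacked_cover: The bottom layer: orange obround (long, with round ends) cast cover plate, 130 mm long (its x axis), 48 mm wide (y), 20 mm thick, flat above and below, about 0.35 kg; origin at the centre of its underside, z up. It lies loose on a fixed slatted wooden skid (190 x 130 mm, deck 25 mm above the table), roughly centred (within 10 mm) and lined up with it (within 6 degrees).
- next_cover: The next layer: a second orange obround (long, with round ends) cast cover plate, 130 mm long (its x axis), 48 mm wide (y), 20 mm thick, flat above and below, about 0.35 kg; origin at the centre of its underside, z up. It lies on the table, the same face up as the one on the skid.
- blue_cover: The wrong part, to be left alone: blue obround (long, with round ends) cast cover plate, 130 mm long (its x axis), 48 mm wide (y), 20 mm thick, flat above and below, about 0.35 kg; origin at the centre of its underside, z up. It lies on the table.
There are look-alikes about, which are no part of the job. Of the things that look like the separator, the larger one is meant. Leave any pink look-alike of the next_cover alone.

How it is judged (in metres and radians):
On the way:
1. the separator lies on the bottom orange cover, lined up and let go (horizontal distance between separator and stacked_cover below 0.015 m and z of separator in the frame of stacked_cover between 0.016 and 0.024 m and angle between the x axis of separator and the x axis of stacked_cover, either way round below 0.175 rad and contact force between the fingers and separator below 0.1 N and linear speed of separator below 0.02 m/s and angular speed of separator below 0.2 rad/s), for 0.2 s.
At the end, for the whole second after the job is handed in: Sheet flat on the bottom cover (centre within 15 mm, direction 10 degrees); second orange cover right side up on the sheet, within 18 mm and 10 degrees of the bottom cover, either way round; bottom and blue covers within 20 mm of their starts; all let go and at rest (all of step 1 and horizontal distance between next_cover and stacked_cover below 0.018 m and z of next_cover in the frame of separator between 0.002 and 0.01 m and angle between the x axis of next_cover and the x axis of stacked_cover, either way round below 0.175 rad and angle between next_cover's own z axis and vertical below 0.1 rad and distance of each of stacked_cover, blue_cover from where it was at the start of the episode below 0.02 m and contact force between the fingers and next_cover below 0.1 N and linear speed of next_cover below 0.02 m/s and angular speed of next_cover below 0.2 rad/s); the robot touches nothing.
It fails at once if the second cover is let fall (over 0.6 m/s out of the fingers, about 2 cm of free fall) (linear speed of next_cover above 0.6 m/s and contact force between the fingers and next_cover below 0.1 N).
It fails at once if the second cover is slammed onto the separator (over 80 N) (contact force between next_cover and separator above 80 N).
It fails at once if the blue cover is pushed more than 20 mm (distance of blue_cover from where it was at the start of the episode above 0.02 m).
It fails at once if the bottom cover is pushed more than 20 mm (distance of stacked_cover from where it was at the start of the episode above 0.02 m).
It also fails if it takes over 64 s, if anything falls off the work surface, if the arm or the gripper's body presses on something with over 40 N, if the wrist force passes 120 N, or if a joint passes its speed limit or range.

## Working session

There is one attempt and no reset: what is moved stays moved. The work goes in short steps, Python scripts to look and compute and a shell command to move; the robot and the scene stay as the last step left them, time stands still between calls to the robot, and variables do not carry over. Pictures are saved under pics/ and viewed, about 8 in all and at most 12, crops included, and the job is handed in when it is done.

```bash
ls; mkdir -p pics; python3 - <<'E'
from bench import *
import cv2
for n in("top","side"):
    c=capture(n); cv2.imwrite(f"pics/{n}0.png",c["color"])
    print(n,c["K"].round(1).tolist(),c["R"].round(3).tolist(),c["t"].round(1).tolist())
    for o in("separator","stacked_cover","next_cover","blue_cover"):
        print(o,[(d["p"],d["pixel"]) for d in search_frame(o,c)])
s=read_state();print(s)
E
```

```text
pics
top [[405.6, 0.0, 312.9], [0.0, 405.6, 196.2], [0.0, 0.0, 1.0]] [[0.018, -1.0, 0.005], [-0.999, -0.019, -0.044], [0.044, -0.004, -0.999]] [-54.7, 496.1, 1116.4]
separator [(0.9, [185.8, 195.0]), (0.65, [202.7, 133.2])]
stacked_cover [(0.82, [337.0, 158.7])]
next_cover [(0.96, [433.4, 256.1]), (0.68, [411.2, 194.0])]
blue_cover [(0.76, [263.7, 162.5])]
side [[496.6, 0.0, 315.4], [0.0, 496.6, 196.2], [0.0, 0.0, 1.0]] [[-0.995, -0.098, -0.004], [-0.061, 0.654, -0.754], [0.076, -0.75, -0.657]] [493.3, 108.6, 1391.0]
separator [(0.69, [233.1, 293.0]), (0.67, [300.8, 298.9])]
stacked_cover [(0.71, [290.1, 185.1])]
next_cover [(0.73, [323.1, 157.7]), (0.66, [371.3, 148.4])]
blue_cover [(0.9, [278.2, 240.2])]
{'time': 0.5, 'q': array([-1.46696246e+00,  2.86284752e-01,  1.57674081e+00,  1.14045635e-05,
        1.27860481e+00, -1.49998278e-01]), 'qd': array([ 0.00164722,  0.00065867, -0.00100662, -0.00041153,  0.00144987,
       -0.00117772]), 'effort': array([-5.53358732e-04, -4.05462241e+01, -2.92555350e+01, -1.01236037e-04,
        1.12358452e-03,  9.60987157e-08]), 'eef_pos': array([ 169.53188816, -653.32983125,  217.11291273]), 'orientation': array([-3.11628820e+00, -3.97639196e-01, -1.85175746e-05]), 'ft_force': array([-0.84367755,  0.77420076, -0.21585066]), 'wrist_torque': array([0.01384322, 0.0019153 , 0.00022972]), 'width': 85.65155052894829}
```

View pics/top0.png

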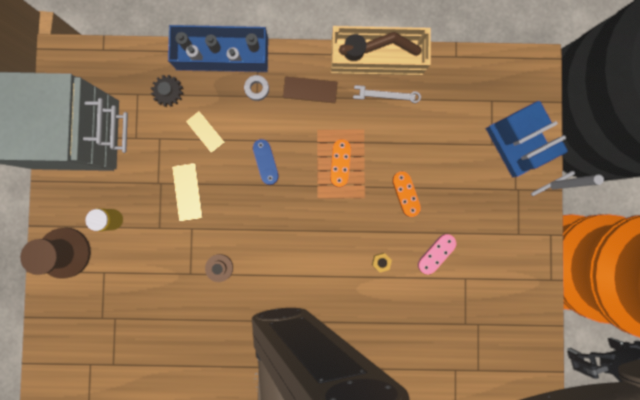

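View pics/side0.png

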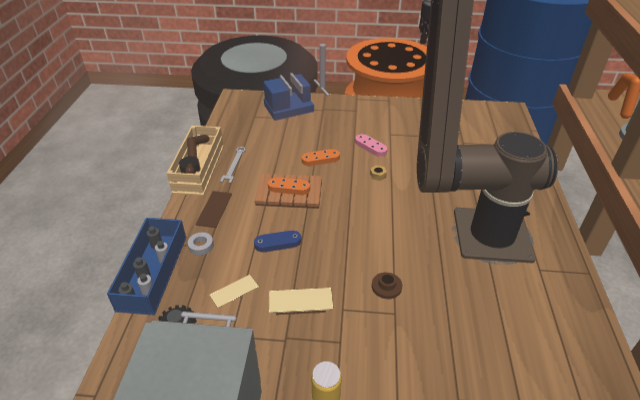

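The top view shows the separator at (187,192) with a smaller look-alike at (205,132). The bottom cover is on the skid at (341,162), the next cover at (407,194), the pink look-alike at (437,254) and the blue cover at (265,162). Next I'll measure the poses by colour.

```bash
cat > h.py <<'E'
from bench import *
import cv2, numpy as np
from scipy.spatial.transform import Rotation as Rn
OR=((5,170,150),(16,255,255)); PALE=((18,40,170),(35,140,255)); BL=((105,120,40),(125,255,255))
def pose(c,px,z,rng,maxd=25):
    """largest colour blob near px -> world centre, yaw(long axis, deg), size on plane z"""
    m=cv2.inRange(cv2.cvtColor(c["color"],cv2.COLOR_BGR2HSV),*map(np.array,rng))
    m=cv2.morphologyEx(m,cv2.MORPH_CLOSE,np.ones((5,5)))
    cs=[k for k in cv2.findContours(m,cv2.RETR_EXTERNAL,cv2.CHAIN_APPROX_NONE)[0] if cv2.contourArea(k)>80]
    d=[-cv2.pointPolygonTest(k,tuple(map(float,px)),True) for k in cs]
    k=cs[int(np.argmin(d))]; assert min(d)<maxd,min(d)
    uv=k[:,0].astype(float); R,t=c["R"],c["t"]
    ray=np.c_[uv,np.ones(len(uv))]@np.linalg.inv(c["K"]).T@R; o=-R.T@t
    P=(o+ray*((z-o[2])/ray[:,2])[:,None])[:,:2]
    (cx,cy),(w,h),a=cv2.minAreaRect(P.astype(np.float32))
    if h>w: a+=90; w,h=h,w
    dm=np.zeros(m.shape,np.uint8); cv2.drawContours(dm,[k],-1,1,-1); dm=cv2.erode(dm,np.ones((3,3)))
    v,u=np.nonzero(dm); D=c["depth"][v,u]; C=np.c_[u,v,np.ones(len(u))]@np.linalg.inv(c["K"]).T*D[:,None]
    Z=np.median(((C-t)@R)[D>0,2])
    return np.r_[cx,cy],(a+90)%180-90,(round(w,1),round(h,1)),round(float(Z),1)
def go(x,y,z,yaw=None):
    """normalised shift+turn from now to a downward pose, long axis (tool x) at yaw deg (mod 180)"""
    s=read_state(); R=Rn.from_rotvec(s["orientation"]); X=R.as_matrix()[:,0]
    cur=np.degrees(np.arctan2(X[1],X[0]))
    d=0 if yaw is None else (yaw-cur+90)%180-90
    T=Rn.from_euler("z",cur+d,degrees=True)*Rn.from_rotvec([np.pi,0,0])
    print("pos",s["eef_pos"].round(1),"yaw",round(cur,2),"q",s["q"].round(2),"w",round(s["width"],1),"F",s["ft_force"].round(1),"t",s["time"])
    print("shift",(R.inv().apply(np.r_[x,y,z]-s["eef_pos"])/500).round(4),"turn",((R.inv()*T).as_rotvec()/(np.pi/2)).round(4))
E
python3 - <<'E'
from h import *
c=capture("top")
for n,px,z,r in(("sep",(187,192),36,PALE),("stk",(341,162),45,OR),("next",(407,194),20,OR),("blue",(265,162),20,BL)):
    print(n,pose(c,px,z,r))
s=capture("side")
for n,px,z,r in(("sep",(300,300),36,PALE),("stk",(290,185),45,OR),("next",(321,157),20,OR)):
    print("side",n,pose(s,px,z,r))
go(600,-100,200,0)
E
```

```text
sep (array([501.76422119, 297.57452393]), 9.16079044342041, (151.8, 65.4), 35.2)
stk (array([ 588.25146484, -117.61268616]), -3.9196853637695312, (129.3, 51.1), 44.3)
next (array([ 508.28884888, -303.21270752]), 19.014814376831055, (129.9, 52.6), 19.2)
blue (array([590.47229004,  88.13973999]), 17.23587989807129, (120.4, 39.9), 19.3)
side sep (array([502.3894043 , 297.71228027]), 9.151870727539062, (149.2, 64.3), 36.9)
side stk (array([ 588.80480957, -116.70304108]), -10.583770751953125, (126.2, 56.9), 45.7)
side next (array([ 507.7706604 , -299.54492188]), 12.307310104370117, (125.4, 58.8), 21.1)
pos [ 169.5 -653.4  217.1] yaw 14.54 q [-1.47  0.29  1.58 -0.    1.28 -0.15] w 85.4 F [0.2 0.7 0.3] t 0.6
shift [ 1.1113 -0.8551  0.0342] turn [0.     0.     0.1616]
```

```bash
python3 -m inch '[0.285,-0.169,0,0,0,0,0.285,-0.169,0,0,0,0,0.285,-0.169,0,0,0,0,0.285,-0.169,0,0,0,0,0.285,-0.169,0,0,0,0]' -1
python3 -m inch '[0.285,-0.169,0,0,0,0,0.285,-0.169,0,0,0,0,0.285,-0.169,0,0,0,0,0.285,-0.169,0,0,0,0,0.285,-0.169,0,0,0,0]'
python3 -m inch '[0.285,-0.169,0,0,0,0,0.285,-0.169,0,0,0,0,0.285,-0.169,0,0,0,0,0.285,-0.169,0,0,0,0,0.285,-0.169,0,0,0,0]'
python3 -m inch '[0.095,-0.285,0,0,0,0,0.095,-0.285,0,0,0,0,0.095,-0.285,0,0,0,0,0.095,-0.285,0,0,0,0,0.095,-0.285,0,0,0,0]'
python3 -m inch '[0.095,-0.285,0,0,0,0,0.095,-0.285,0,0,0,0,0.095,-0.285,0,0,0,0,0.095,-0.285,0,0,0,0,0.095,-0.285,0,0,0,0]'
python3 -c "
from h import *
go(502,297.6,90,9.16)"
```

```text
time: 1.02
eef_pos: [290.7, -531.0, 217.2]
orientation: [-3.113, -0.406, -0.004]
ft_force: [-0.3, -1.0, -0.4]
width: 85.8
time: 1.43
eef_pos: [406.8, -413.7, 217.4]
orientation: [-3.114, -0.407, -0.004]
ft_force: [0.4, -0.8, 1.0]
width: 85.5
time: 1.85
eef_pos: [523.3, -296.3, 217.4]
orientation: [-3.114, -0.407, -0.004]
ft_force: [-0.9, -0.8, -0.0]
width: 85.4
time: 2.27
eef_pos: [529.8, -147.2, 217.2]
orientation: [-3.114, -0.404, -0.0]
ft_force: [0.0, -0.5, -0.2]
width: 85.8
time: 2.68
eef_pos: [540.2, 1.8, 217.4]
orientation: [-3.115, -0.404, -0.001]
ft_force: [-0.1, 0.3, -0.0]
width: 85.3
pos [540.2   1.8 217.4] yaw 14.78 q [-0.19 -0.01  1.91  0.    1.25  1.13] w 85.3 F [-0.1  0.3 -0. ] t 2.6833
shift [ 0.0768 -0.5913  0.2553] turn [-0.0005 -0.0004  0.0624]
```

```bash
python3 -m inch '[0.038,-0.296,0,0,0,0,0.038,-0.296,0,0,0,0,0.038,-0.296,0,0,0,0,0.038,-0.296,0,0,0,0,0.038,-0.296,0,0,0,0]'
python3 -m inch '[0.038,-0.296,0,0,0,0.0624,0.038,-0.296,0,0,0,0.0624,0.038,-0.296,0,0,0,0.0624,0.038,-0.296,0,0,0,0.0624,0.038,-0.296,0,0,0,0.0624]'
python3 -m inch '[0,0,0.05,0,0,0,0,0,0.12,0,0,0,0,0,0.19,0,0,0,0,0,0.25,0,0,0,0,0,0.25,0,0,0]'
python3 - <<'E'
from h import *
go(502,297.6,34,9.16)
for n in("top","side"):
    c=capture(n); cv2.imwrite(f"pics/{n}1.png",c["color"])
s=c["color"][220:360,220:380]; cv2.imwrite("pics/side1c.png",cv2.resize(s,None,fx=4,fy=4,interpolation=2))
E
```

```text
time: 3.1
eef_pos: [521.2, 149.2, 217.3]
orientation: [-3.115, -0.403, -0.001]
ft_force: [-1.0, 0.3, 1.1]
width: 85.3
time: 3.52
eef_pos: [503.0, 296.9, 217.2]
orientation: [-3.131, -0.249, -0.001]
ft_force: [1.0, -0.7, -0.3]
width: 85.6
time: 3.93
eef_pos: [498.9, 290.6, 84.6]
orientation: [3.127, 0.241, -0.021]
ft_force: [-0.9, -0.7, -1.6]
width: 85.1
pos [498.9 290.6  84.6] yaw 8.8 q [ 0.35  0.23  1.91 -0.    1.02  1.77] w 85.1 F [-0.9 -0.7 -1.6] t 3.9333
shift [ 0.0097 -0.0134  0.1011] turn [ 0.0025  0.0086 -0.004 ]
```

View pics/side1c.png

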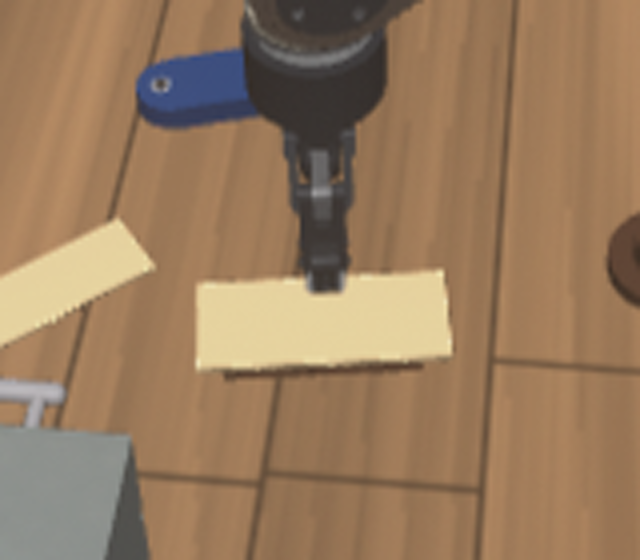

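The side crop shows the gripper centred over the sheet lengthwise, with one jaw visible near (325,275). I'll correct the offset and descend.

```bash
python3 -m inch '[0.0097,-0.0134,0,0.0025,0.0086,-0.004,0.0097,-0.0134,0,0.0025,0.0086,-0.004,0.0097,-0.0134,0,0.0025,0.0086,-0.004,0.0097,-0.0134,0,0.0025,0.0086,-0.004,0.0097,-0.0134,0,0.0025,0.0086,-0.004]'
python3 -c "
from h import *
go(502,297.6,34,9.16)"
```

```text
time: 4.45
eef_pos: [506.9, 302.9, 93.4]
orientation: [-3.126, -0.255, -0.024]
ft_force: [-0.1, 0.0, 0.3]
width: 85.8
pos [506.9 302.9  93.4] yaw 9.31 q [0.37 0.23 1.89 0.   1.01 1.77] w 85.8 F [-0.1  0.   0.3] t 4.45
shift [-0.0132  0.0093  0.1186] turn [-0.0027 -0.0099  0.0017]
```

```bash
python3 -m inch '[-0.004,0.003,0.015,-0.0027,-0.0099,0.0017,-0.008,0.006,0.03,-0.0027,-0.0099,0.0017,-0.0132,0.0093,0.045,-0.0027,-0.0099,0.0017,-0.0132,0.0093,0.05,-0.0027,-0.0099,0.0017,-0.0132,0.0093,0.05,-0.0027,-0.0099,0.0017]'
python3 -m inch '[0,0,0,0,0,0,0,0,0,0,0,0]'
python3 -c "
from h import *
go(502,297.6,34,9.16)"
```

```text
time: 4.87
eef_pos: [499.4, 296.4, 65.0]
orientation: [3.13, 0.25, -0.009]
ft_force: [-0.8, -0.2, -0.4]
width: 85.5
time: 5.03
eef_pos: [501.0, 297.1, 67.2]
orientation: [3.131, 0.25, -0.003]
ft_force: [-0.8, 0.2, 0.2]
width: 85.5
pos [501.  297.1  67.2] yaw 9.13 q [0.36 0.26 1.91 0.   0.98 1.77] w 85.5 F [-0.8  0.2  0.2] t 5.0333
shift [ 0.0022 -0.0007  0.0663] turn [ 0.0001  0.0011 -0.0004]
```

```bash
python3 -m inch '[0.001,0,0.02,0,0.001,0,0.002,0,0.04,0,0.001,0,0.002,0,0.055,0,0.001,0,0.002,0,0.065,0,0.001,0,0.002,0,0.065,0,0.001,0]'
python3 -m inch '[0,0,0,0,0,0,0,0,0,0,0,0]'
python3 -m inch '[0,0,0,0,0,0,0,0,0,0,0,0,0,0,0,0,0,0,0,0,0,0,0,0,0,0,0,0,0,0]' 1 35
python3 -m inch '[0,0,0,0,0,0,0,0,0,0,0,0,0,0,0,0,0,0,0,0,0,0,0,0,0,0,0,0,0,0]'
python3 - <<'E'
from h import *
go(502,297.6,134,9.16)
c=capture("top");print(pose(c,(187,192),36,PALE))
c=capture("side");s=c["color"][220:360,220:380]; cv2.imwrite("pics/side2c.png",cv2.resize(s,None,fx=4,fy=4,interpolation=2))
E
```

```text
time: 5.45
eef_pos: [500.3, 296.6, 32.3]
orientation: [3.13, 0.25, -0.007]
ft_force: [-0.4, -0.2, -0.6]
width: 85.5
time: 5.62
eef_pos: [502.0, 297.2, 34.6]
orientation: [3.131, 0.25, -0.0]
ft_force: [-0.6, 0.2, 0.8]
width: 85.3
time: 6.03
eef_pos: [501.9, 297.2, 34.7]
orientation: [3.131, 0.25, -0.0]
ft_force: [-0.3, 0.0, 0.3]
width: 25.4
time: 6.45
eef_pos: [501.7, 297.1, 34.5]
orientation: [3.131, 0.25, -0.001]
ft_force: [0.2, 0.3, -0.3]
width: -0.2
pos [501.7 297.1  34.5] yaw 9.13 q [ 0.36  0.3   1.92 -0.    0.92  1.77] w -0.2 F [ 0.2  0.3 -0.3] t 6.45
shift [ 0.0006 -0.0007 -0.199 ] turn [ 0.0002  0.0003 -0.0003]
(array([463.5871582, 282.8303833]), 8.074189186096191, (71.8, 48.6), 35.3)
```

View pics/side2c.png

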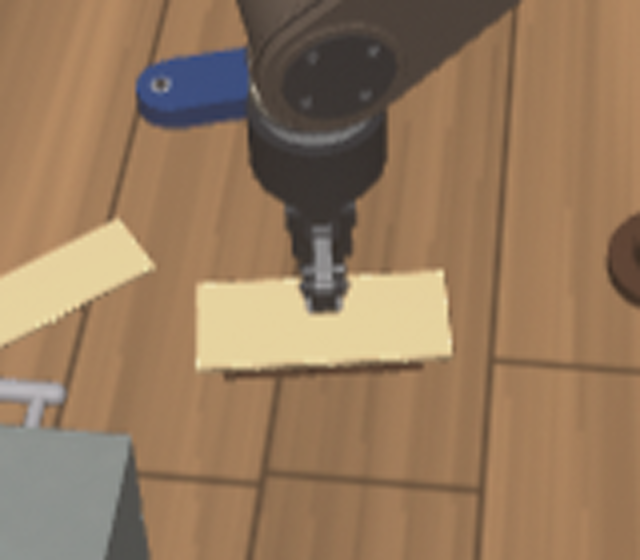

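The fingers shut above the sheet without touching it: the tips show near (325,305) in the crop and the width reads 0. So the tips are higher than the given TCP reach implies. I'll measure the true tip height from the depth image.

```bash
python3 - <<'E'
from h import *
def world(c):
    v,u=np.mgrid[0:400,0:640]; D=c["depth"]
    C=(np.c_[u.ravel(),v.ravel(),np.ones(u.size)]@np.linalg.inv(c["K"]).T)*D.reshape(-1,1)
    return ((C-c["t"])@c["R"]).reshape(400,640,3)
c=capture("side"); W=world(c)
for v in range(268,304,3): print(v,[(W[v,u].round(0).astype(int).tolist(),c["color"][v,u].tolist()) for u in(297,301,305)])
E
```

```text
268 [([501, 336, 193], [50, 53, 59]), ([493, 334, 192], [50, 53, 60]), ([484, 332, 191], [49, 52, 58])]
271 [([502, 333, 180], [50, 52, 58]), ([493, 336, 184], [49, 53, 59]), ([485, 330, 179], [54, 57, 62])]
274 [([502, 336, 174], [51, 54, 60]), ([493, 335, 174], [49, 52, 59]), ([487, 316, 152], [48, 52, 59])]
277 [([501, 339, 167], [63, 65, 70]), ([493, 335, 164], [108, 107, 110]), ([485, 333, 163], [48, 53, 59])]
280 [([501, 340, 159], [59, 61, 67]), ([493, 336, 155], [139, 138, 140]), ([489, 308, 121], [46, 51, 58])]
283 [([506, 316, 118], [50, 55, 61]), ([492, 345, 156], [140, 140, 142]), ([488, 313, 117], [48, 53, 60])]
286 [([507, 307, 97], [82, 83, 86]), ([493, 345, 145], [142, 141, 143]), ([488, 313, 107], [108, 109, 113])]
289 [([500, 352, 143], [65, 67, 71]), ([492, 351, 143], [149, 150, 151]), ([483, 350, 143], [69, 73, 79])]
292 [([499, 359, 143], [66, 67, 72]), ([491, 359, 142], [102, 102, 104]), ([483, 357, 142], [62, 66, 71])]
295 [([509, 304, 60], [120, 121, 123]), ([498, 311, 70], [53, 57, 63]), ([490, 303, 60], [135, 153, 166])]
298 [([509, 306, 51], [140, 170, 188]), ([498, 312, 60], [123, 161, 184]), ([492, 294, 37], [158, 210, 230])]
301 [([509, 305, 38], [159, 211, 230]), ([500, 302, 35], [159, 211, 230]), ([491, 302, 37], [159, 211, 230])]
```

```bash
python3 -m inch '[0,0,0,0,0,0,0,0,0,0,0,0,0,0,0,0,0,0,0,0,0,0,0,0,0,0,0,0,0,0]' -1
python3 -m inch '[0,0,0,0,0,0,0,0,0,0,0,0,0,0,0,0,0,0,0,0,0,0,0,0,0,0,0,0,0,0]'
python3 -m inch '[0,0,0.015,0,0,0,0,0,0.03,0,0,0,0,0,0.045,0,0,0,0,0,0.05,0,0,0,0,0,0.05,0,0,0]'
python3 -m inch '[0,0,0,0,0,0,0,0,0,0,0,0]'
python3 - <<'E'
from h import *
go(502,297.6,0,9.16)
c=capture("side");s=c["color"][220:345,220:380]; s=cv2.resize(s,None,fx=5,fy=5,interpolation=2)
# draw projected reference points: jaw outer backs at z=0..60
for z in(0,20,40,60):
    yaw=np.radians(9.13)
    for off in(43,57):
        X=np.array([502-off*np.sin(yaw),297.1+off*np.cos(yaw),z]); p=c["K"]@(c["R"]@X+c["t"]);p=p[:2]/p[2]
        cv2.circle(s,(int((p[0]-220)*5),int((p[1]-220)*5)),3,(0,0,255) if off==43 else (0,255,0),-1); print(z,off,p.round(1))
cv2.imwrite("pics/side3c.png",s)
E
```

```text
time: 7.02
eef_pos: [501.8, 297.1, 34.5]
orientation: [3.131, 0.25, -0.001]
ft_force: [0.9, -0.3, 0.2]
width: 60.7
time: 7.43
eef_pos: [501.8, 297.1, 34.5]
orientation: [3.131, 0.25, -0.001]
ft_force: [-0.1, 0.1, 0.3]
width: 85.6
time: 7.85
eef_pos: [500.5, 296.7, 7.7]
orientation: [3.13, 0.25, -0.006]
ft_force: [-0.5, 0.8, -0.1]
width: 85.3
time: 8.02
eef_pos: [501.9, 297.2, 9.6]
orientation: [3.131, 0.25, -0.0]
ft_force: [-0.3, -0.4, -0.7]
width: 85.4
pos [501.9 297.2   9.6] yaw 9.13 q [ 0.36  0.34  1.93 -0.    0.87  1.77] w 85.4 F [-0.3 -0.4 -0.7] t 8.0167
shift [ 0.0003 -0.0007  0.0192] turn [ 0.0002  0.0002 -0.0003]
0 43 [301.6 323.2]
0 57 [301.8 328.3]
20 43 [301.4 318.2]
20 57 [301.6 323.3]
40 43 [301.2 313.1]
40 57 [301.4 318.2]
60 43 [301.  307.9]
60 57 [301.2 313. ]
```

View pics/side3c.png

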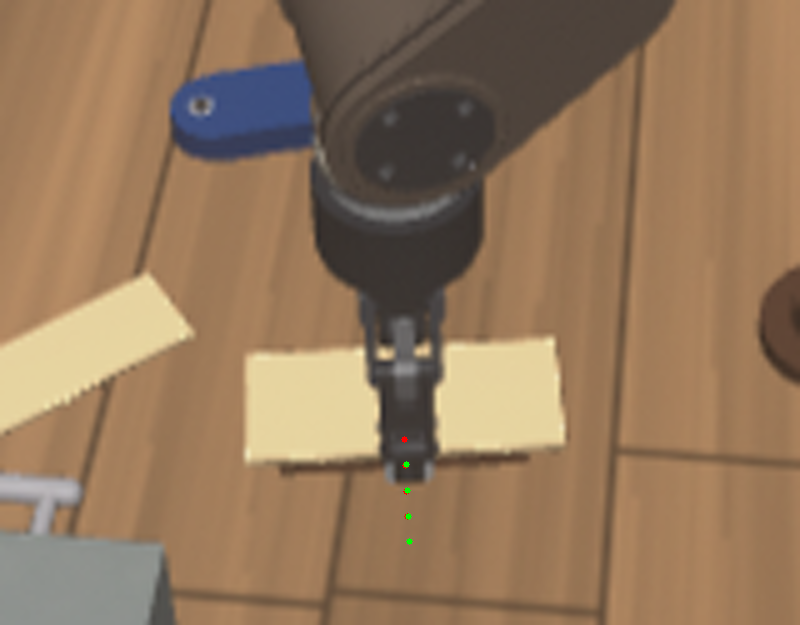

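The front jaw's tip is near (405,478), which projects to z ≈ 30–50, while the reported TCP z is 9.6. So the fingertips really sit about 22 mm behind the reported TCP. I'll go lower by that measured offset.

```bash
python3 -m inch '[0,0,0.015,0,0,0,0,0,0.03,0,0,0,0,0,0.042,0,0,0,0,0,0.048,0,0,0,0,0,0.048,0,0,0]'
python3 -m inch '[0,0,0,0,0,0,0,0,0,0,0,0]'
python3 -m inch '[0,0,0,0,0,0,0,0,0,0,0,0,0,0,0,0,0,0,0,0,0,0,0,0,0,0,0,0,0,0]' 1 35
python3 -m inch '[0,0,0,0,0,0,0,0,0,0,0,0,0,0,0,0,0,0,0,0,0,0,0,0,0,0,0,0,0,0]'
python3 - <<'E'
from h import *
go(502,297.6,134,9.16)
c=capture("side");s=c["color"][220:345,220:380]; s=cv2.resize(s,None,fx=5,fy=5,interpolation=2)
cv2.imwrite("pics/side4c.png",s)
E
```

```text
time: 8.48
eef_pos: [500.6, 296.7, -16.0]
orientation: [3.13, 0.25, -0.005]
ft_force: [-0.2, 0.0, -0.3]
width: 84.9
time: 8.65
eef_pos: [501.9, 297.2, -14.4]
orientation: [3.131, 0.25, -0.0]
ft_force: [0.4, -0.1, -0.6]
width: 85.6
time: 9.07
eef_pos: [502.2, 297.3, -13.9]
orientation: [3.132, 0.25, 0.001]
ft_force: [-1.2, -0.3, 2.9]
width: 61.4
time: 9.48
eef_pos: [502.2, 297.3, -13.9]
orientation: [3.132, 0.25, 0.001]
ft_force: [-0.7, -0.4, 5.7]
width: 61.1
pos [502.2 297.3 -13.9] yaw 9.13 q [ 0.36  0.38  1.93 -0.    0.83  1.77] w 61.1 F [-0.7 -0.4  5.7] t 9.4833
shift [-2.000e-04 -6.000e-04 -2.958e-01] turn [ 0.0001 -0.0003 -0.0003]
```

The jaws stopped at 61 mm, so the sheet is gripped. Lifting now.

```bash
python3 -m inch '[0,0,-0.02,0,0,0,0,0,-0.05,0,0,0,0,0,-0.09,0,0,0,0,0,-0.13,0,0,0,0,0,-0.16,0,0,0]'
python3 -m inch '[0,0,-0.04,0,0,0,0,0,-0.06,0,0,0,0,0,-0.08,0,0,0,0,0,-0.08,0,0,0,0,0,-0.08,0,0,0]'
python3 - <<'E'
from h import *
go(588.25,-117.6,106,-3.9)
c=capture("side");s=c["color"][160:345,200:420]; s=cv2.resize(s,None,fx=3.5,fy=3.2,interpolation=2)
cv2.imwrite("pics/side5c.png",s)
E
```

```text
time: 9.95
eef_pos: [501.6, 297.1, 66.7]
orientation: [3.131, 0.25, -0.001]
ft_force: [0.9, 0.2, -0.5]
width: 61.2
time: 10.37
eef_pos: [501.6, 297.1, 105.3]
orientation: [3.131, 0.25, -0.001]
ft_force: [0.2, -0.6, 0.1]
width: 61.3
pos [501.6 297.1 105.3] yaw 9.13 q [ 0.36  0.2   1.89 -0.    1.05  1.77] w 61.3 F [ 0.2 -0.6  0.1] t 10.3667
shift [ 0.0394  0.8464 -0.001 ] turn [0.0003 0.0003 0.1448]
```

View pics/side5c.png

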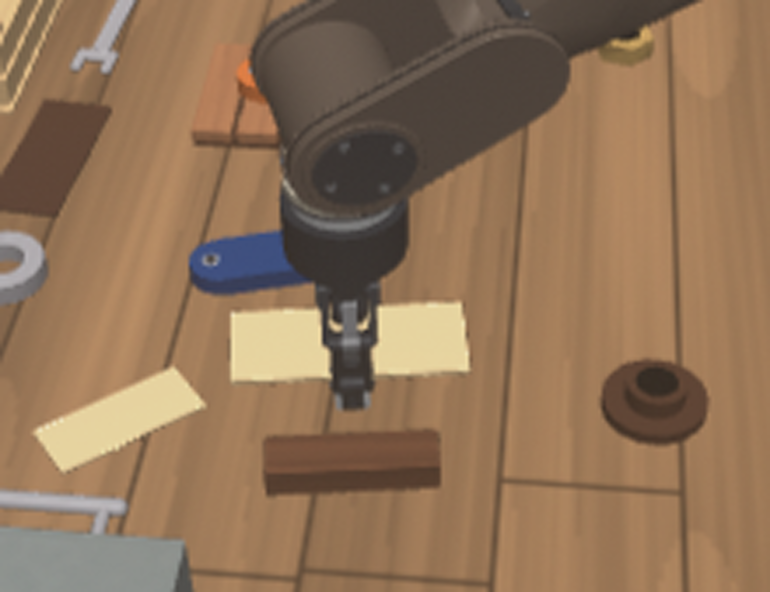

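```bash
python3 -m inch '[0.002,0.04,0,0,0,0,0.005,0.1,0,0,0,0,0.008,0.17,0,0,0,0,0.011,0.24,0,0,0,0,0.014,0.31,0,0,0,0]'
python3 -m inch '[0.003,0.06,0,0,0,0,0.006,0.12,0,0,0,0,0.008,0.18,0,0,0,0,0.011,0.24,0,0,0,0,0.014,0.3,0,0,0,0]'
python3 -m inch '[0.002,0.06,0,0,0,0.03,0.005,0.12,0,0,0,0.07,0.008,0.18,0,0,0,0.11,0.011,0.22,0,0,0,0.1448,0.012,0.236,0,0,0,0.1448]'
python3 -m inch '[0,0,0,0,0,0,0,0,0,0,0,0,0,0,0,0,0,0]'
python3 - <<'E'
from h import *
go(588.25,-117.6,40,-3.9)
c=capture("top");print("sep",pose(c,(341,162),152,PALE,60)); cv2.imwrite("pics/top6.png",c["color"])
E
```

```text
time: 10.83
eef_pos: [532.2, 143.9, 103.8]
orientation: [3.131, 0.251, -0.005]
ft_force: [0.4, 1.2, -0.9]
width: 61.7
time: 11.25
eef_pos: [563.0, -3.1, 103.8]
orientation: [-3.131, -0.25, 0.005]
ft_force: [0.8, 0.4, -1.3]
width: 61.3
time: 11.67
eef_pos: [588.3, -119.9, 104.1]
orientation: [3.139, -0.113, -0.004]
ft_force: [0.2, -0.0, -0.2]
width: 61.1
time: 11.92
eef_pos: [588.0, -115.8, 104.8]
orientation: [-3.139, 0.104, 0.003]
ft_force: [-0.0, -0.4, -0.6]
width: 60.9
pos [ 588.  -115.8  104.8] yaw -3.79 q [-0.36  0.24  1.85 -0.    1.05  1.27] w 60.9 F [-0.  -0.4 -0.6] t 11.9167
shift [0.0011 0.0036 0.1296] turn [-0.0003  0.0014  0.0012]Traceback (most recent call last):
  File "<stdin>", line 3, in <module>
  File "h.py", line 11, in pose
    k=cs[int(np.argmin(d))]; assert min(d)<maxd,min(d)
                                    ^^^^^^^^^^^
AssertionError: 89.67719888578144
```

```bash
python3 - <<'E'
from h import *
c=capture("top"); im=cv2.imread("pics/top0.png")
H=cv2.cvtColor(im,cv2.COLOR_BGR2HSV)
for n,px,z in(("stk",(341,162),45),("next",(407,194),20)):
    for lo in(170,185,200):
        m=cv2.inRange(H,np.array((5,lo,150)),np.array((18,255,255)));m=cv2.morphologyEx(m,cv2.MORPH_CLOSE,np.ones((5,5)))
        _,l=cv2.connectedComponents(m); v,u=np.nonzero(l==l[px[1],px[0]])
        ray=np.c_[u,v,np.ones(len(u))]@np.linalg.inv(c["K"]).T@c["R"];o=-c["R"].T@c["t"]
        P=(o+ray*((z-o[2])/ray[:,2])[:,None])[:,:2]; w,V=np.linalg.eigh(np.cov(P.T))
        print(n,lo,len(u),P.mean(0).round(1),np.degrees(np.arctan(V[1,1]/V[0,1])).round(2),(4*np.sqrt(w)).round(0))
s=capture("side");im=s["color"];cv2.imwrite("pics/side6c.png",cv2.resize(im[80:240,180:400],None,fx=3.6,fy=3.6,interpolation=2))
E
```

```text
stk 170 760 [ 588.6 -117.9] -3.14 [ 58. 139.]
stk 185 591 [ 588.3 -117.5] -3.65 [ 54. 143.]
stk 200 413 [ 589.6 -118.4] -3.47 [ 49. 140.]
next 170 797 [ 507.2 -303. ] 20.17 [ 58. 141.]
next 185 600 [ 508.7 -302. ] 19.76 [ 57. 140.]
next 200 510 [ 507.1 -302.4] 20.01 [ 54. 140.]
```

```bash
python3 -m inch '[0.001,0.003,0.02,0,0.001,0.001,0.001,0.0036,0.05,0,0.001,0.001,0.001,0.0036,0.08,0,0.001,0.001,0.001,0.0036,0.11,0,0.001,0.001,0.001,0.0036,0.12,0,0.001,0.001]'
python3 -m inch '[0,0,0,0,0,0,0,0,0,0,0,0,0,0,0,0,0,0]'
python3 - <<'E'
from h import *
go(588.25,-117.6,4,-3.9)
s=capture("side");im=s["color"];cv2.imwrite("pics/side7c.png",cv2.resize(im[100:240,200:380],None,fx=4.2,fy=4.2,interpolation=2))
E
```

```text
time: 12.48
eef_pos: [587.0, -118.0, 42.4]
orientation: [-3.139, 0.108, 0.005]
ft_force: [-0.6, -0.5, -1.4]
width: 61.3
time: 12.73
eef_pos: [589.8, -119.3, 46.6]
orientation: [3.139, -0.109, 0.004]
ft_force: [0.7, -0.5, 0.6]
width: 61.6
pos [ 589.8 -119.3   46.6] yaw -3.98 q [-0.37  0.32  1.87 -0.    0.94  1.27] w 61.6 F [ 0.7 -0.5  0.6] t 12.7333
shift [-0.0035 -0.0033  0.0852] turn [ 0.0006 -0.0018 -0.0009]
```

View pics/side7c.png

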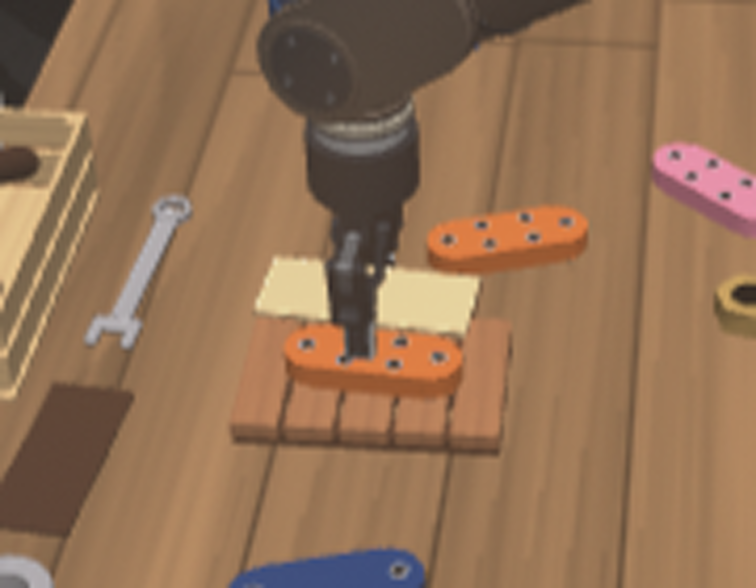

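The crop shows the sheet held level above the bottom cover (cover at about (373,350), sheet at about (368,295)) and lined up with it. Lowering.

```bash
python3 -m inch '[-0.002,-0.002,0.015,0,-0.001,0,-0.003,-0.003,0.03,0,-0.001,0,-0.003,-0.003,0.045,0,-0.0015,0,-0.003,-0.003,0.06,0,-0.0015,0,-0.003,-0.003,0.07,0,-0.0015,0]'
python3 -m inch '[0,0,0,0,0,0,0,0,0,0,0,0,0,0,0,0,0,0]'
python3 - <<'E'
from h import *
go(588.3,-117.6,1.5,-3.7)
E
```

```text
time: 13.2
eef_pos: [586.8, -117.2, 9.0]
orientation: [-3.139, 0.109, 0.005]
ft_force: [0.2, 0.1, -0.9]
width: 61.3
time: 13.45
eef_pos: [587.9, -117.7, 10.8]
orientation: [3.139, -0.109, -0.001]
ft_force: [-0.7, -0.2, -1.2]
width: 61.4
pos [ 587.9 -117.7   10.8] yaw -3.99 q [-0.37  0.37  1.88 -0.    0.89  1.27] w 61.4 F [-0.7 -0.2 -1.2] t 13.45
shift [ 0.0008 -0.0002  0.0185] turn [ 0.0003  0.0006 -0.0032]
```

```bash
python3 -m inch '[0.001,0,0.004,0,0,-0.003,0.001,0,0.008,0,0,-0.003,0.001,0,0.011,0,0,-0.003,0.001,0,0.014,0,0,-0.003,0.001,0,0.014,0,0,-0.003]'
python3 -m inch '[0,0,0,0,0,0,0,0,0,0,0,0]'
python3 -m inch '[0,0,0.002,0,0,0,0,0,0.004,0,0,0,0,0,0.004,0,0,0,0,0,0.004,0,0,0]'
```

```text
time: 13.87
eef_pos: [588.4, -117.7, 5.5]
orientation: [3.14, -0.101, -0.003]
ft_force: [-4.5, 1.2, 8.1]
width: 61.1
time: 14.03
eef_pos: [588.4, -117.7, 5.5]
orientation: [3.14, -0.102, -0.003]
ft_force: [-3.7, 0.6, 7.7]
width: 61.1
time: 14.37
eef_pos: [588.5, -117.7, 5.5]
orientation: [3.14, -0.101, -0.005]
ft_force: [-9.6, 2.4, 17.7]
width: 61.5
```

Contact came about 4 mm early at a light force. I'll back off the press and release.

```bash
python3 -m inch '[0,0,-0.004,0,0,0,0,0,-0.004,0,0,0,0,0,-0.004,0,0,0]'
python3 -m inch '[0,0,0,0,0,0,0,0,0,0,0,0,0,0,0,0,0,0,0,0,0,0,0,0,0,0,0,0,0,0]' 0.1
python3 -m inch '[0,0,0,0,0,0,0,0,0,0,0,0,0,0,0,0,0,0,0,0,0,0,0,0,0,0,0,0,0,0]' -1
python3 -m inch '[0,0,0,0,0,0,0,0,0,0,0,0,0,0,0,0,0,0,0,0,0,0,0,0,0,0,0,0,0,0]'
python3 - <<'E'
from h import *
go(588.3,-117.6,120,-3.7)
s=capture("side");im=s["color"];cv2.imwrite("pics/side8c.png",cv2.resize(im[100:240,200:380],None,fx=4.2,fy=4.2,interpolation=2))
E
```

```text
time: 14.62
eef_pos: [589.1, -117.9, 5.5]
orientation: [3.139, -0.102, 0.0]
ft_force: [-2.5, 0.6, 8.6]
width: 61.2
time: 15.03
eef_pos: [589.0, -117.9, 5.5]
orientation: [3.139, -0.102, -0.0]
ft_force: [-3.1, 1.2, 8.9]
width: 61.4
time: 15.45
eef_pos: [587.8, -117.5, 3.1]
orientation: [3.14, -0.102, -0.003]
ft_force: [-0.0, -0.8, 0.7]
width: 85.7
time: 15.87
eef_pos: [588.2, -117.6, 3.7]
orientation: [3.14, -0.102, -0.002]
ft_force: [0.1, -0.1, -0.6]
width: 85.4
pos [ 588.2 -117.6    3.7] yaw -3.72 q [-0.37  0.38  1.88 -0.    0.87  1.27] w 85.4 F [ 0.1 -0.1 -0.6] t 15.8667
shift [ 0.000e+00  1.000e-04 -2.327e-01] turn [ 0.0003  0.0007 -0.0002]
```

View pics/side8c.png

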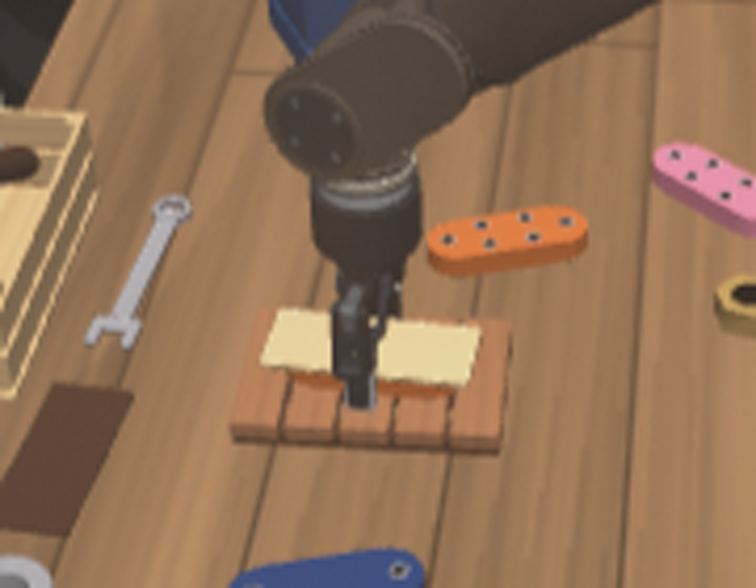

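The sheet lies on the bottom cover at about (370,345) in the crop, lined up with it. I'll lift clear, move toward the next cover and re-measure.

```bash
python3 -m inch '[0,0,-0.02,0,0,0,0,0,-0.07,0,0,0,0,0,-0.14,0,0,0,0,0,-0.2,0,0,0,0,0,-0.235,0,0,0]'
python3 -m inch '[0,0,0,0,0,0,0,0,0,0,0,0]'
python3 - <<'E'
from h import *
go(507.5,-302.6,120,19.8)
E
```

```text
time: 16.33
eef_pos: [590.3, -118.2, 126.3]
orientation: [3.137, -0.102, 0.008]
ft_force: [0.8, -0.0, 0.2]
width: 85.2
time: 16.5
eef_pos: [589.2, -117.9, 123.2]
orientation: [3.138, -0.102, 0.004]
ft_force: [-0.4, 0.2, -0.0]
width: 85.5
pos [ 589.2 -117.9  123.2] yaw -3.72 q [-0.37  0.22  1.84 -0.    1.08  1.27] w 85.5 F [-0.4  0.2 -0. ] t 16.5
shift [-0.1392  0.3793  0.0066] turn [ 0.0013 -0.0013 -0.2613]
```

```bash
python3 -m inch '[-0.02,0.05,0,0,0,-0.04,-0.04,0.11,0,0,0,-0.09,-0.06,0.17,0,0,0,-0.15,-0.09,0.23,0,0,0,-0.2,-0.11,0.29,0,0,0,-0.2613]'
python3 -m inch '[0,0,0,0,0,0,0,0,0,0,0,0,0,0,0,0,0,0]'
python3 - <<'E'
from h import *
go(507.5,-302.6,40,19.8)
c=capture("top");
try: print("sep",pose(c,(341,162),51,PALE,40))
except AssertionError as e: print(e)
s=capture("side")
try: print("sep side",pose(s,(290,182),51,PALE,30))
except AssertionError as e: print(e)
E
```

```text
time: 16.92
eef_pos: [521.6, -258.7, 118.8]
orientation: [-3.09, -0.547, 0.007]
ft_force: [0.4, 0.8, 0.1]
width: 85.2
time: 17.17
eef_pos: [523.2, -257.9, 119.6]
orientation: [-3.093, -0.537, 0.005]
ft_force: [-0.2, -0.6, -1.0]
width: 85.2
pos [ 523.2 -257.9  119.6] yaw 19.71 q [-0.63  0.19  1.88 -0.    1.08  0.6 ] w 85.2 F [-0.2 -0.6 -1. ] t 17.1667
shift [-0.0592  0.0741  0.1591] turn [-0.0019  0.0017 -0.001 ]
sep (array([ 589.32574463, -117.7780838 ]), -3.5989532470703125, (151.0, 63.2), 50.0)
sep side (array([ 589.67828369, -116.26182556]), -3.6743240356445312, (148.9, 62.4), 51.7)
```

The sheet is at (589.4, -117.4) with yaw -3.6°, about 1 mm and less than 1° off the bottom cover. Now I'll position over the next cover.

```bash
python3 -m inch '[-0.03,0.04,0,-0.001,0.001,0,-0.0592,0.0741,0,-0.0019,0.0017,-0.001,-0.0592,0.0741,0.04,-0.0019,0.0017,-0.001,-0.0592,0.0741,0.09,-0.0019,0.0017,-0.001,-0.0592,0.0741,0.12,-0.0019,0.0017,-0.001]'
python3 -m inch '[0,0,0,0,0,0,0,0,0,0,0,0,0,0,0,0,0,0]'
python3 - <<'E'
from h import *
go(507.5,-302.6,-20,19.8)
E
```

```text
time: 17.68
eef_pos: [508.3, -302.0, 59.2]
orientation: [3.094, 0.544, 0.001]
ft_force: [-0.3, 0.3, -0.2]
width: 85.5
time: 17.93
eef_pos: [509.6, -303.4, 62.3]
orientation: [3.09, 0.544, 0.005]
ft_force: [-0.0, -0.6, 0.8]
width: 85.5
pos [ 509.6 -303.4   62.3] yaw 19.95 q [-0.71  0.28  1.89 -0.    0.97  0.51] w 85.5 F [-0.  -0.6  0.8] t 17.9333
shift [-0.0039 -0.0036  0.1647] turn [ 0.0027 -0.0014  0.0017]
```

```bash
python3 -m inch '[-0.002,-0.002,0.03,0.001,0,0,-0.0039,-0.0036,0.06,0.0027,-0.0014,0.0017,-0.0039,-0.0036,0.09,0.0027,-0.0014,0.0017,-0.0039,-0.0036,0.115,0.0027,-0.0014,0.0017,-0.0039,-0.0036,0.12,0.0027,-0.0014,0.0017]'
python3 -m inch '[0,0,0,0,0,0,0,0,0,0,0,0,0,0,0,0,0,0]'
python3 - <<'E'
from h import *
go(507.5,-302.6,-20,19.8)
s=capture("side");im=s["color"];cv2.imwrite("pics/side9c.png",cv2.resize(im[80:200,240:400],None,fx=5,fy=5,interpolation=2))
E
```

```text
time: 18.35
eef_pos: [505.1, -301.5, -1.1]
orientation: [-3.091, -0.538, 0.006]
ft_force: [-0.2, -0.1, 0.1]
width: 85.7
time: 18.6
eef_pos: [507.0, -303.3, 2.3]
orientation: [3.095, 0.538, 0.0]
ft_force: [-0.3, -0.5, 0.9]
width: 85.4
pos [ 507.  -303.3    2.3] yaw 19.74 q [-0.71  0.37  1.91  0.    0.86  0.52] w 85.4 F [-0.3 -0.5  0.9] t 18.6
shift [ 0.0013 -0.001   0.0446] turn [ 0.0002 -0.0001 -0.0007]
```

View pics/side9c.png

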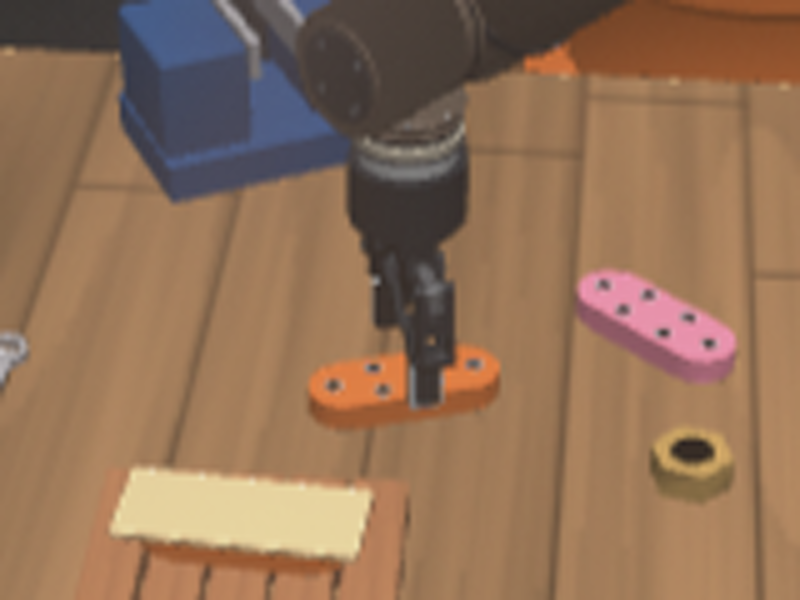

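The jaws straddle the cover, front jaw at (425,385) and back jaw at (385,310). The sheet shows flat on the stack at (240,512). Descending and gripping.

```bash
python3 -m inch '[0.001,-0.001,0.012,0,0,0,0.001,-0.001,0.024,0,0,0,0.001,-0.001,0.034,0,0,0,0.001,-0.001,0.042,0,0,0,0.001,-0.001,0.042,0,0,0]'
python3 -m inch '[0,0,0,0,0,0,0,0,0,0,0,0,0,0,0,0,0,0]'
python3 -m inch '[0,0,0,0,0,0,0,0,0,0,0,0,0,0,0,0,0,0,0,0,0,0,0,0,0,0,0,0,0,0]' 1 60
python3 -m inch '[0,0,0,0,0,0,0,0,0,0,0,0,0,0,0,0,0,0,0,0,0,0,0,0,0,0,0,0,0,0]'
```

```text
time: 19.07
eef_pos: [505.7, -301.3, -21.2]
orientation: [-3.092, -0.538, 0.004]
ft_force: [-0.3, -0.4, 0.2]
width: 85.3
time: 19.32
eef_pos: [506.8, -302.2, -19.4]
orientation: [-3.094, -0.538, 0.001]
ft_force: [0.8, -0.4, 0.0]
width: 85.4
time: 19.73
eef_pos: [508.5, -303.7, -16.5]
orientation: [3.093, 0.538, 0.003]
ft_force: [-1.0, -0.1, 10.3]
width: 46.6
time: 20.15
eef_pos: [508.5, -303.7, -16.5]
orientation: [3.093, 0.538, 0.003]
ft_force: [-0.2, 0.6, 10.3]
width: 46.9
```

The tips touched the table while closing (10 N upward). I'll regrip about 6 mm higher so they clear the sheet at placing.

```bash
python3 -m inch '[0,0,0,0,0,0,0,0,0,0,0,0,0,0,0,0,0,0,0,0,0,0,0,0,0,0,0,0,0,0]' -0.6
python3 -m inch '[0,0,-0.006,0,0,0,0,0,-0.012,0,0,0,0,0,-0.012,0,0,0,0,0,-0.012,0,0,0]'
python3 -m inch '[0,0,0,0,0,0,0,0,0,0,0,0,0,0,0,0,0,0,0,0,0,0,0,0,0,0,0,0,0,0]' 1 60
python3 -m inch '[0,0,0,0,0,0,0,0,0,0,0,0,0,0,0,0,0,0]'
python3 - <<'E'
from h import *
go(507.5,-302.6,90,19.8)
s=capture("side");im=s["color"];cv2.imwrite("pics/side10c.png",cv2.resize(im[80:200,240:400],None,fx=5,fy=5,interpolation=2))
E
```

```text
time: 20.57
eef_pos: [506.3, -301.7, -20.2]
orientation: [-3.093, -0.538, 0.003]
ft_force: [-0.2, -0.7, 0.9]
width: 68.3
time: 20.9
eef_pos: [506.9, -302.3, -13.3]
orientation: [-3.095, -0.538, 0.001]
ft_force: [-1.1, 0.1, 0.0]
width: 68.5
time: 21.32
eef_pos: [507.3, -302.9, -12.9]
orientation: [3.094, 0.538, 0.0]
ft_force: [-0.4, -2.2, 3.8]
width: 46.7
time: 21.57
eef_pos: [507.3, -302.9, -13.0]
orientation: [3.094, 0.538, 0.0]
ft_force: [-0.0, -1.8, 4.6]
width: 46.5
pos [ 507.3 -302.9  -13. ] yaw 19.74 q [-0.71  0.4   1.91 -0.    0.84  0.52] w 46.5 F [-0.  -1.8  4.6] t 21.5667
shift [ 7.000e-04 -2.000e-04 -2.059e-01] turn [ 0.0005 -0.     -0.0006]
```

```bash
python3 -m inch '[0,0,-0.015,0,0,0,0,0,-0.04,0,0,0,0,0,-0.08,0,0,0,0,0,-0.12,0,0,0,0,0,-0.15,0,0,0]'
python3 -m inch '[0,0,-0.03,0,0,0,0,0,-0.05,0,0,0,0,0,-0.06,0,0,0,0,0,-0.06,0,0,0,0,0,-0.06,0,0,0]'
python3 - <<'E'
from h import *
go(588.6,-117.6,90,-3.6)
s=capture("side");im=s["color"];cv2.imwrite("pics/side11c.png",cv2.resize(im[80:200,240:400],None,fx=5,fy=5,interpolation=2))
print(pose(s,(320,135),108,OR,60))
E
```

```text
time: 22.03
eef_pos: [505.7, -300.7, 61.5]
orientation: [-3.091, -0.538, 0.004]
ft_force: [0.9, 0.2, -4.2]
width: 46.7
time: 22.45
eef_pos: [506.1, -301.5, 90.5]
orientation: [-3.092, -0.538, 0.003]
ft_force: [0.9, 0.3, -3.5]
width: 46.5
pos [ 506.1 -301.5   90.5] yaw 19.74 q [-0.71  0.24  1.88  0.    1.02  0.52] w 46.5 F [ 0.9  0.3 -3.5] t 22.45
shift [ 0.2795 -0.2904  0.0014] turn [-0.0017  0.0014  0.2593]
(array([ 541.12670898, -305.31021118]), -84.70501470565796, (68.6, 54.7), 123.8)
```

View pics/side11c.png

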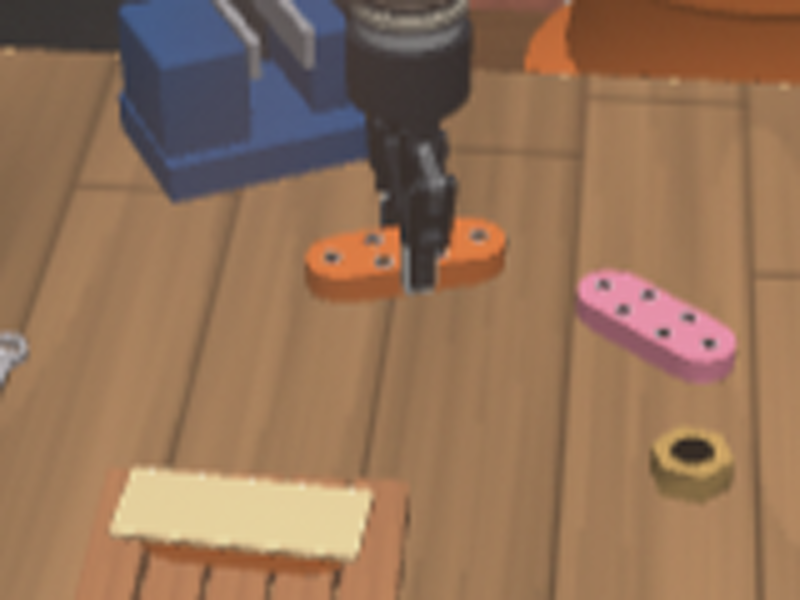

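The cover is held level and centred, at about (406,258) in the crop. Moving over the stack.

```bash
python3 -m inch '[0.02,-0.02,0,0,0,0.02,0.06,-0.06,0,0,0,0.05,0.1,-0.1,0,0,0,0.1,0.15,-0.155,0,0,0,0.15,0.2,-0.205,0,0,0,0.2]'
python3 -m inch '[0,0,0,0,0,0,0,0,0,0,0,0,0,0,0,0,0,0]'
python3 - <<'E'
from h import *
go(588.6,-117.6,75,-3.6)
E
```

```text
time: 22.92
eef_pos: [565.4, -170.3, 89.7]
orientation: [-3.139, -0.039, 0.006]
ft_force: [-0.1, 0.1, -4.6]
width: 46.6
time: 23.17
eef_pos: [565.5, -171.5, 90.1]
orientation: [-3.14, -0.05, 0.005]
ft_force: [-1.0, -0.6, -4.6]
width: 46.6
pos [ 565.5 -171.5   90.1] yaw 1.82 q [-0.47  0.24  1.88 -0.    1.02  1.07] w 46.6 F [-1.  -0.6 -4.6] t 23.1667
shift [ 0.0496 -0.1063  0.0302] turn [-0.001   0.0022  0.0602]
```

```bash
python3 -m inch '[0.015,-0.03,0,0,0,0.02,0.03,-0.06,0,0,0.001,0.04,0.04,-0.09,0,-0.001,0.002,0.0602,0.0496,-0.1063,0,-0.001,0.002,0.0602,0.0496,-0.1063,0,-0.001,0.002,0.0602]'
python3 -m inch '[0,0,0,0,0,0,0,0,0,0,0,0,0,0,0,0,0,0]'
python3 - <<'E'
from h import *
go(588.6,-117.6,50,-3.6)
s=capture("side");im=s["color"];cv2.imwrite("pics/side12c.png",cv2.resize(im[80:220,210:370],None,fx=4.2,fy=4.2,interpolation=2))
E
```

```text
time: 23.58
eef_pos: [589.5, -117.6, 90.9]
orientation: [-3.14, 0.099, -0.002]
ft_force: [-0.6, 0.0, -3.7]
width: 46.8
time: 23.83
eef_pos: [589.1, -119.1, 91.3]
orientation: [3.139, -0.102, 0.003]
ft_force: [-0.3, -0.1, -4.4]
width: 46.5
pos [ 589.1 -119.1   91.3] yaw -3.73 q [-0.37  0.26  1.86 -0.    1.03  1.27] w 46.5 F [-0.3 -0.1 -4.4] t 23.8333
shift [-0.0014 -0.003   0.0826] turn [ 0.0005 -0.0011 -0.0014]
```

View pics/side12c.png

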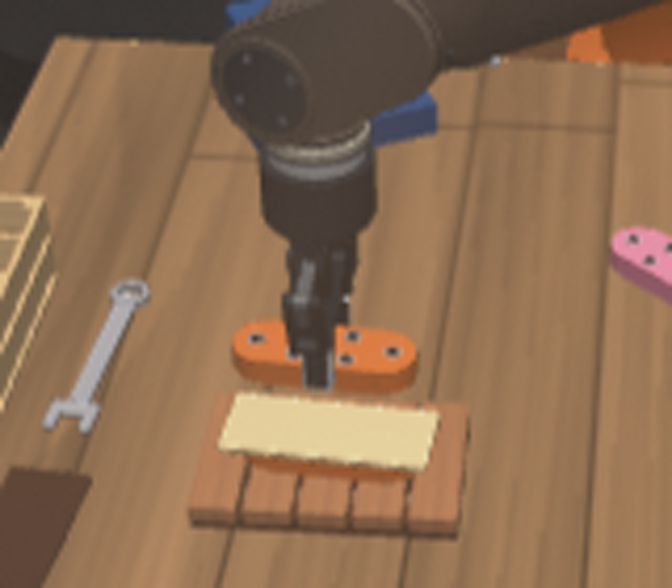

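The cover sits above the sheet (cover at (325,350), sheet at (328,430)), with parallel axes. Lowering in stages.

```bash
python3 -m inch '[-0.001,-0.002,0.015,0,-0.001,0,-0.0014,-0.003,0.03,0,-0.001,-0.001,-0.0014,-0.003,0.045,0,-0.001,-0.001,-0.0014,-0.003,0.06,0,-0.001,-0.001,-0.0014,-0.003,0.07,0,-0.001,-0.001]'
python3 -m inch '[0,0,0,0,0,0,0,0,0,0,0,0,0,0,0,0,0,0]'
python3 - <<'E'
from h import *
go(588.6,-117.6,38,-3.6)
E
```

```text
time: 24.3
eef_pos: [587.9, -116.2, 54.5]
orientation: [-3.14, 0.098, 0.003]
ft_force: [0.1, 0.5, -4.1]
width: 46.4
time: 24.55
eef_pos: [589.2, -116.6, 56.6]
orientation: [3.139, -0.098, 0.001]
ft_force: [-0.7, -0.3, -3.6]
width: 46.6
pos [ 589.2 -116.6   56.6] yaw -3.59 q [-0.36  0.3   1.87 -0.    0.96  1.27] w 46.6 F [-0.7 -0.3 -3.6] t 24.55
shift [-0.0012  0.0021  0.0372] turn [ 0.0004 -0.0006  0.0001]
```

```bash
python3 -m inch '[-0.001,0.001,0.008,0,0,0,-0.001,0.002,0.016,0,0,0,-0.001,0.002,0.022,0,0,0,-0.001,0.002,0.027,0,0,0,-0.001,0.002,0.027,0,0,0]'
python3 -m inch '[0,0,0,0,0,0,0,0,0,0,0,0]'
python3 -m inch '[0,0,0.002,0,0,0,0,0,0.004,0,0,0,0,0,0.006,0,0,0,0,0,0.006,0,0,0]'
```

```text
time: 24.97
eef_pos: [587.7, -117.3, 42.0]
orientation: [-3.14, 0.099, 0.002]
ft_force: [-0.1, -0.6, -4.1]
width: 46.9
time: 25.13
eef_pos: [588.4, -117.5, 42.9]
orientation: [3.139, -0.098, 0.001]
ft_force: [-0.9, 0.2, -4.0]
width: 46.6
time: 25.47
eef_pos: [588.2, -117.4, 39.6]
orientation: [3.14, -0.098, 0.0]
ft_force: [-0.6, -0.2, -3.5]
width: 46.6
```

```bash
python3 -m inch '[0,0,0.001,0,0,0,0,0,0.002,0,0,0,0,0,0.003,0,0,0,0,0,0.003,0,0,0]'
python3 -m inch '[0,0,0.001,0,0,0,0,0,0.002,0,0,0,0,0,0.002,0,0,0]'
```

```text
time: 25.8
eef_pos: [588.3, -117.5, 38.3]
orientation: [3.14, -0.098, 0.0]
ft_force: [0.9, 0.2, -4.2]
width: 46.6
time: 26.05
eef_pos: [588.4, -117.5, 38.1]
orientation: [3.14, -0.098, -0.0]
ft_force: [-2.7, 1.5, 0.6]
width: 46.8
```

Contact is at z ≈ 38.1, as predicted, with about 5 N of load transferred. Releasing.

```bash
python3 -m inch '[0,0,0.001,0,0,0,0,0,0.001,0,0,0]'
python3 -m inch '[0,0,0,0,0,0,0,0,0,0,0,0,0,0,0,0,0,0,0,0,0,0,0,0,0,0,0,0,0,0]' -0.6
python3 -m inch '[0,0,0,0,0,0,0,0,0,0,0,0,0,0,0,0,0,0,0,0,0,0,0,0,0,0,0,0,0,0]' -1
python3 -m inch '[0,0,-0.01,0,0,0,0,0,-0.04,0,0,0,0,0,-0.09,0,0,0,0,0,-0.14,0,0,0,0,0,-0.2,0,0,0]'
python3 -m inch '[-0.02,0.06,0,0,0,0,-0.04,0.12,0,0,0,0,-0.06,0.18,0,0,0,0,-0.09,0.25,0,0,0,0,-0.11,0.3,0,0,0,0]'
python3 -m inch '[0,0.05,0,0,0,0,0,0.1,0,0,0,0,0,0.1,0,0,0,0,0,0.1,0,0,0]'
python3 - <<'E'
from h import *
go(588,-117,150)
c=capture("top");s=capture("side")
for f in(lambda:pose(c,(341,162),71,OR,15),lambda:pose(s,(290,172),71,OR,20),lambda:pose(c,(320,162),51,PALE,30),lambda:pose(s,(270,180),51,PALE,30),lambda:pose(c,(265,162),20,BL)):
    try: print(f())
    except AssertionError as e: print(e)
a=cv2.resize(s["color"][110:230,210:370],None,fx=4,fy=4,interpolation=2);b=cv2.resize(c["color"][110:230,230:450],None,fx=3,fy=4,interpolation=2)[:, :]
b=cv2.resize(c["color"][130:210,300:350],None,fx=3,fy=6,interpolation=2)
b=cv2.resize(c["color"][120:200,321-20:321+60],(480,480),interpolation=2)
cv2.imwrite("pics/fin.png",np.hstack([a,b])[:, :1120]); 
i=np.hstack([a,b]); cv2.imwrite("pics/fin.png",cv2.resize(i,(798,342)))
E
```

```text
time: 26.22
eef_pos: [588.4, -117.5, 38.1]
orientation: [3.14, -0.098, -0.0]
ft_force: [-5.1, 1.4, 5.4]
width: 46.5
time: 26.63
eef_pos: [588.7, -117.6, 37.0]
orientation: [3.139, -0.098, 0.002]
ft_force: [0.9, 0.3, -0.6]
width: 68.3
time: 27.05
eef_pos: [588.3, -117.5, 36.8]
orientation: [3.14, -0.099, 0.001]
ft_force: [0.2, 0.3, 0.4]
width: 85.0
time: 27.47
eef_pos: [587.3, -117.1, 136.9]
orientation: [-3.14, 0.099, 0.003]
ft_force: [0.1, 0.3, 0.2]
width: 85.1
time: 27.88
eef_pos: [523.0, -265.8, 137.7]
orientation: [3.138, -0.099, 0.001]
ft_force: [1.0, -0.2, 0.2]
width: 85.2
pos [ 523.  -265.8  137.7] yaw -3.62 q [-0.64  0.17  1.87 -0.    1.1   0.99] w 85.2 F [ 1.  -0.2  0.2] t 27.8833
shift [ 0.1111 -0.3052 -0.0251] turn [ 0.0011 -0.0006 -0.    ]
(array([ 588.98297119, -117.32781219]), -3.4492645263671875, (123.5, 43.0), 70.3)
(array([591.7265625, -94.9342804]), -4.796356201171875, (125.1, 92.6), 71.2)
(array([ 589.29736328, -117.74390411]), -3.7465286254882812, (151.0, 63.3), 69.3)
(array([ 589.85516357, -114.63552856]), -2.3510208129882812, (148.5, 62.4), 51.9)
(array([590.58721924,  87.76929474]), 17.23505973815918, (120.4, 39.9), 19.1)schema error: expected a multiple of 6 numbers
```

View pics/fin.png

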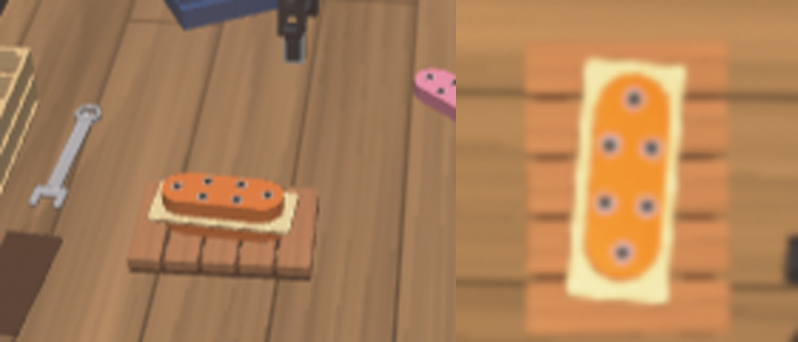

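The final picture shows the cover centred on the sheet and the stack squared on the skid, with the gripper well clear. One extra retreat call was refused because of a typo, but the arm is already clear. Handing in.

```bash
python3 -m inch '[0,0,0,0,0,0,0,0,0,0,0,0,0,0,0,0,0,0,0,0,0,0,0,0,0,0,0,0,0,0]'; python3 -c "
from bench import *
print(job_done())"
```

```text
time: 28.4
eef_pos: [524.5, -262.6, 136.9]
orientation: [3.14, -0.096, 0.001]
ft_force: [0.9, 0.8, 0.0]
width: 85.4
the job is handed in; nothing more can be done
None
```

I laid the separator sheet on the bottom orange cover, lowered the second orange cover onto it until it touched lightly, released it, backed the arm clear and handed in at about 28 s. No verdict was reported.

**Last checks, top camera:**

| Item | Position (mm) | Direction | Note |
|---|---|---|---|
| Second cover | (589.0, -117.3) | -3.4° | on the sheet, right side up |
| Sheet | (589.3, -117.7) | -3.7° | flat on the bottom cover |
| Bottom cover (measured at the start) | (588.3, -117.6) | about -3.6° | mostly hidden under the sheet now, so not re-measured |
| Blue cover | (590.6, 87.8) | 17.2° | within 0.5 mm of its start |

**What went wrong or disagreed:**
- **Fingertip position:** the stated reach did not match the scene. The tips stood roughly 16–25 mm behind the reported TCP instead of 22 mm ahead. The first closing on the sheet missed above it without touching; I re-measured the tip height from the camera images and went lower.
- **Unplanned contacts:** the fingertips probably touched the skid deck lightly while placing the sheet (up to about 18 N). They also touched the table at the first grip of the cover (10 N), so I gripped it again about 6 mm higher.
- **Side camera:** its final fits did not isolate the parts. The second-cover fit was unusable (93 mm wide, so it took in more than the cover). The sheet read about 3 mm off the top view. I relied on the top camera and the picture.
- **Refused call:** one extra retreat move was refused for a typo, with no effect since the arm was already clear.

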